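Stop down the inspection camera's aperture ring and cap the lens

ROBOT

A 7-joint arm with a two-finger parallel gripper is mounted at the origin on a cart in front of the work surface, level with it; the furniture and walls round the work are solid. World frame = base frame: x ahead of the robot, y to its left, z up, the work surface at z = 0. Lengths are in m, angles in rad, forces in N, time in s.
With the tool pointing down it reaches from about 0.4 to 0.85 m from the base axis. Payload 10.4 kg.
Tool frame: the origin (TCP) lies between the finger pads; the fingertips stand 11 mm ahead of it and the grasp point (between the pads) lies 8 mm behind it; z points along the fingers, y is the direction in which the jaws open and shut (so a half turn about z gives the same grasp; the last joint's range is limited). The gripper opens to 87 mm and grips with 3 to 60 N. Pads are 19 mm wide; open, the fingers measure 117 mm over their backs; the gripper's body (75 mm by 190 mm) begins 51 mm behind the grasp point.
Start: joints at [-1.276, 0.332, -0.065, 1.46, 0.022, 1.35, -0.088], TCP at [0.195, 0.594, 0.234] pointing down, gripper open.
Joint ranges: [-2.6, 2.6], [-0.5, 2.12], [-1.47, 1.34], [0.16, 2.42], [-1.27, 4.41], [0.06, 2.06], [-2.6, 2.6]. Speed limits (rad/s): [2.22, 2.22, 2.79, 2.79, 3.14, 3.14, 3.14].

INTERFACE

Orientations are given as a unit quaternion [x, y, z, w].
In Python, from bench import r, eyes gives the robot as it stands.
- The arm moves only by the shell command python3 -m inch 'ROWS' [FORCE]. ROWS is a JSON object of lists of equal length, an entry for each row: "translation": the shift along the world's x, y, z scaled (see below), a list of three; "rot": the turn, a rotation vector about the world's x, y, z scaled (see below), a list of three; "jaw": the finger opening in mm, from 0 to 87. In form: {"translation": [[tx, ty, tz], ...], "rot": [[ax, ay, az], ...], "jaw": [jaw, ...]}. A call has 1 to 20 rows; each row is the pose to reach, as a shift and turn from the pose measured when the call began; what a row does not reach only later rows make up. The controller multiplies each number of a shift by 100 mm and each number of a turn by 60 degrees. A row lasts 1/10 s, in which the tool goes at most 50 mm and 8.59 degrees, less where a joint would pass 70% of its speed; a pose out of reach is approached as far as the arm can. A call with a number of a shift or a turn outside -1 to 1 is refused whole. A call with a gripper value outside its range is refused whole. The fingers move at their own pace and stop on an object; FORCE is the grip in N (left out, the last holds). Time passes only in rows, so rows that repeat a pose let the fingers close. It gives the time, the measured TCP pose, the force and the opening at its end, in the units of the state.
- r.read_state(): the state, without advancing time (a new reading comes with each control period).
- eyes.camera(name): name is "scene" or "top"; returns the picture (384x512x3 uint8, blue, green, red); there is no depth.
- eyes.calibration(name): a dict with "fx", "fy", "cx", "cy" (pixels), "R" (3x3) and "t" (3): a world point X has camera coordinates R X + t. Camera axes: x right, y down, z forward; pixel columns grow to the right and rows downward; lengths in m; the calibration is good to about 2 mm. A picture is of the moment at which its call begins. calibration takes no time and is no camera call.
- r.close_job(): hands the job in, once; it reports no verdict.
The state is a dict: "time": time; "joint_positions": joint angles; "joint_vel": joint speeds; "joint_torque": joint torques, N m; "ee_pos": TCP position; "eef_rot": TCP orientation; "ft_force": force on the tool from outside, world axes, zero at the start; "torque": the same for the moment, N m; "width": finger opening in m.
Only numpy, scipy, OpenCV 4.12 (cv2) and the standard library are available. Lean on these libraries where they do the work, as an engineer would, in place of code of your own. Each camera call takes 0.05 s, during which the arm holds its last target. There are 200 camera calls.

TASK

Close up the upward-looking inspection camera. Holding only the slim bright aperture ring, with a light grip, turn it clockwise (seen from above) until you feel it bear firmly on its end stop, without forcing it and without your fingers touching the fixed black rings above and below it. Then put the orange dust cap squarely on the front of the lens, let go, and leave the other things where they are.

Things in the scene. Friction and masses are not known exactly. Their poses are not given: they have to be found in the camera images.
- camera: Inspection camera fixed to the bench, lens pointing straight up: foot plate 100 x 84 x 8 mm, grey body 56 x 56 mm up to 51 mm, then the round lens. Origin: centre of the foot's underside, on the vertical lens axis; z up. Stack above the origin: rear collar (black) 50 to 64 mm, aperture ring (bright metal) 66 to 76 mm, front collar (black) 78 to 92 mm, with 2 mm grooves between them.
- rear_collar: Fixed black ring under the aperture ring, radius 30 mm (3 mm more than the aperture ring), 14 mm high, white tick marks on its side. Origin: centre of its underside. Its flat top lies 2 mm below the aperture ring: fingertips must stay above it. More than 1.5 N of the fingers or arm on it counts as touched.
- front_collar: Fixed black ring above the aperture ring, radius 23 mm (4 mm less than the aperture ring), 14 mm high, with the glass in it. Origin: centre of its underside. More than 1.5 N of the fingers or arm on it counts as touched; the cap may rest on it.
- ring_mid (a point): Point on the lens axis at mid-height of the aperture ring (71 mm above the camera's origin). The ring is 10 mm high and 54 mm in diameter, knurled, with a red dot on its top face; it can be gripped across any diameter from above, with the fingers passing outside the front collar.
- iris_cell (a joint): Elastic twist of the inner cell that carries the ring and its stop, rad, clockwise positive: it shows the torque on the ring, 0.2 rad per N m (0 when untouched, under 0.025 while the ring is being turned). Bearing firmly on the stop means above 0.072 (0.36 N m) for a moment; above 0.124 (0.62 N m) it has been forced. It springs back when the ring is let go, by that twist, and the ring stays at its stop.
- aperture_band: The slim bright aperture ring itself, 54 mm diameter, 10 mm high. Origin: centre of its underside; its axes turn with it about z. Its ring angle is how far it is turned clockwise (seen from above) from the camera's axes: camera yaw minus this body's yaw, 0.05 to 0.75 rad at the start. Grip lightly: over 80 N of finger force in all (both fingers summed) crushes it; 15 to 30 N a finger holds it.
- red_dot (a point): Red dot on the ring's top face, on its -x side, 25 mm from the axis; it turns with the ring. The ring's hard end stop differs from lens to lens: it lies anywhere between ring angles 1.05 and 1.35 rad, 0.6 to 1.0 rad on from the start, is not marked and can only be felt. The ring turns with a light drag (under 0.12 N m) and stays where it is left.
- lens_rim (a point): Centre of the front collar's top face, 92 mm above the camera's origin; z up. The cap lands here.
- lens_cap: Loose orange push-over dust cap, 40 g, lying mouth down: a cup of outer diameter 54 mm and inner diameter 49 mm (the front collar is 46 mm), skirt 10 mm deep under a 3 mm top, with a round grip boss of 18 mm diameter on top from 13 to 32 mm above the origin. Origin: centre of the skirt's lower edge; z up. Seated, its origin lies 10 mm below point lens_rim.
- washer_jar: Loose white jar with a red lid, 60 x 60 x 78 mm, upright; origin under its centre. Leave alone.
- blue_tape: Loose roll of blue tape lying flat, 84 x 84 x 19 mm; origin under its centre. Leave alone.
- black_plug: Loose black square tube plug, 30 x 30 x 19 mm; origin under its centre. Leave alone.
There are look-alikes about, which are no part of the job. Several things look just like the lens_cap: the one meant starts farthest to the robot's right. What is shaped like the camera but yellow is not meant.

How it is judged:
On the way, in this order (a step that is already met when the one before it is completed fails the run):
1. the aperture ring bears firmly on its end stop (ring angle above 1.0 rad, cell twisted more than 0.072 rad) (angle between the x axis of aperture_band and the x axis of camera, either way round above 1 rad and value of joint iris_cell above 0.072 rad), for 0.2 s.
2. the cap sits squarely down on the lens front (horizontal distance between lens_cap and lens_rim below 0.004 m and z of lens_cap in the frame of lens_rim below -0.007 m and angle between lens_cap's own z axis and vertical below 0.06 rad and linear speed of lens_cap below 0.01 m/s), for 0.2 s.
At the end, for the whole second after the job is handed in: The aperture ring is still turned to its closed end (ring angle above 1.0 rad) and no longer under load (cell twist below 0.03 rad), and the cap rests over the front collar: centred within 4 mm, its skirt edge more than 7 mm below the lens rim, level within 0.06 rad, at rest (all of step 2 and angle between the x axis of aperture_band and the x axis of camera, either way round above 1 rad and value of joint iris_cell below 0.03 rad); the robot touches nothing.
It fails at once if the aperture ring is squeezed (finger force over 80 N in all) (contact force between the fingers and aperture_band above 80 N).
It fails at once if the ring is forced: cell twist above 0.124 rad (0.62 N m) on the stop, or below -0.10 rad backwards (value of joint iris_cell above 0.124 rad or value of joint iris_cell below -0.1 rad).
It fails at once if the fingers or arm press on a fixed collar (over 1.5 N) (contact force between any of the fingers, the arm and rear_collar above 1.5 N or contact force between any of the fingers, the arm and front_collar above 1.5 N).
It fails at once if the washer jar, tape roll or black plug is moved more than 20 mm (distance of any of washer_jar, blue_tape, black_plug from where it was at the start of the episode above 0.02 m).
It also fails if it takes over 64 s, if anything falls off the work surface, if the arm or the gripper's body presses on something with over 40 N, if the wrist force passes 120 N, or if a joint passes its speed limit or range.

## Working session

There is one attempt and no reset: what is moved stays moved. The work goes in short steps, Python scripts to look and compute and a shell command to move; the robot and the scene stay as the last step left them, time stands still between calls to the robot, and variables do not carry over. Pictures are saved under pics/ and viewed, about 8 in all and at most 12, crops included, and the job is handed in when it is done.

```bash
ls; mkdir -p pics; python3 - <<'E'
from bench import r, eyes
import cv2
print(r.read_state())
for n in("scene","top"):
    cv2.imwrite(f"pics/{n}0.png",eyes.camera(n)); print(n,eyes.calibration(n))
E
```

```text
pics
{'time': 0.0, 'joint_positions': array([-1.27562016,  0.33287373, -0.06470466,  1.46096033,  0.02156656,
        1.34989548, -0.08848626]), 'joint_vel': array([-0.0003817 ,  0.00050466, -0.0011281 , -0.00069858,  0.00181576,
        0.00139559, -0.00011261]), 'joint_torque': array([-3.37098563e-04, -6.23243380e+01,  2.44603126e-02, -3.89903069e+01,
       -6.12267083e-02,  3.96251155e-02,  1.27134085e-04]), 'ee_pos': array([0.19515753, 0.59334858, 0.23274369]), 'eef_rot': array([ 1.58204467e-01,  9.87406110e-01, -7.14914314e-04, -9.75938222e-05]), 'ft_force': array([ 0.37897064, -0.37297171, -0.18593402]), 'torque': array([-0.01157846,  0.04604127,  0.05372103]), 'width': 0.08697370758889462}
scene {'fx': 472.10195448885986, 'fy': 472.10195448885986, 'cx': 246.68054696290238, 'cy': 195.89703888047896, 'R': array([[-0.70048417, -0.71353627, -0.01370836],
       [-0.55323696,  0.55505084, -0.62116618],
       [ 0.45083344, -0.4275331 , -0.78355897]]), 't': array([0.14466706, 0.55777671, 0.5916391 ])}
top {'fx': 439.9998268671833, 'fy': 439.9998268671833, 'cx': 249.09590305016738, 'cy': 194.27045949518822, 'R': array([[-0.0188801 , -0.99975142,  0.01185918],
       [-0.99528215,  0.01766403, -0.09540137],
       [ 0.09516817, -0.01360442, -0.99536824]]), 't': array([-0.34216115,  0.58858142,  0.98675849])}
```

View pics/scene0.png

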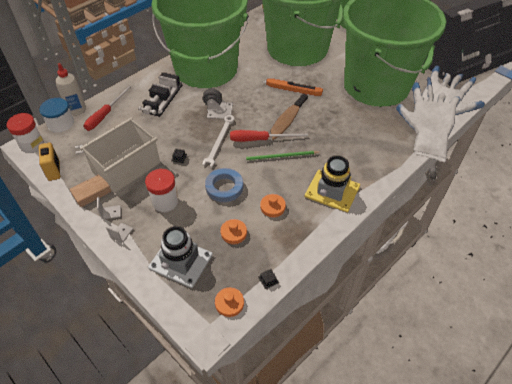

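View pics/top0.png

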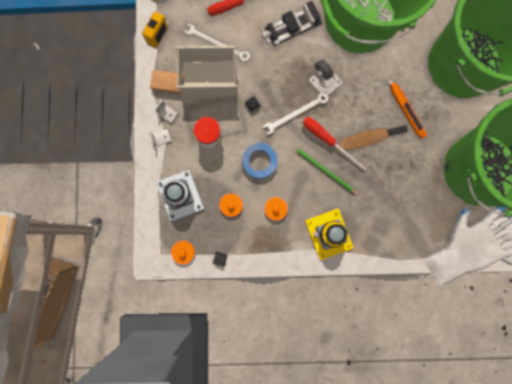

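Caps in the top picture are at (183,252), (231,205) and (276,208). Image right is the robot's right (-y), so (276,208) fits, which is (272,206) in the scene view. I'll confirm it in an enlarged crop along with the white/grey camera at (176,192).

```bash
cat > h.py <<'E'
import numpy as np, cv2
from bench import r, eyes
C={n:eyes.calibration(n) for n in("scene","top")}
def plane(n,uv,z):
    c=C[n]; R=np.array(c["R"]); o=-R.T@c["t"]
    d=R.T@np.array([(uv[0]-c["cx"])/c["fx"],(uv[1]-c["cy"])/c["fy"],1]); return o+d*(z-o[2])/d[2]
def proj(n,X):
    c=C[n]; p=np.array(c["R"])@X+c["t"]; return np.array([c["fx"]*p[0]/p[2]+c["cx"],c["fy"]*p[1]/p[2]+c["cy"]])
def crop(img,x,y,w,h,k): return cv2.resize(img[y:y+h,x:x+w],None,fx=k,fy=k,interpolation=cv2.INTER_CUBIC)
E
python3 - <<'E'
from h import *
s=cv2.imread("pics/scene0.png"); t=cv2.imread("pics/top0.png")
a=crop(t,150,160,150,56,5); b=crop(s,140,190,150,60,5)
cv2.imwrite("pics/crop1.png",np.vstack([a,b]))
for uv in[(183,252),(231,205),(276,208)]: print(plane("top",uv,.013).round(3))
for uv in[(229,301),(233,232),(272,206)]: print(plane("scene",uv,.013).round(3))
for n,i in(("top",t),("scene",s)):
    hsv=cv2.cvtColor(i,cv2.COLOR_BGR2HSV); m=cv2.inRange(hsv,(5,150,120),(16,255,255))
    nn,_,st,ce=cv2.connectedComponentsWithStats(m)
    for q in range(1,nn):
        if st[q,4]>100: print(n,st[q],ce[q].round(1),plane(n,ce[q],.012).round(4))
E
```

```text
[ 0.452 -0.197  0.013]
[ 0.559 -0.31   0.013]
[ 0.55  -0.416  0.013]
[ 0.45  -0.194  0.013]
[ 0.556 -0.304  0.013]
[ 0.545 -0.408  0.013]
top [391  83  36  55 416] [405.9 108.6] [ 0.7845 -0.7346  0.012 ]
top [219 193  24  24 433] [230.5 204.9] [ 0.5598 -0.309   0.012 ]
top [265 197  23  24 424] [275.6 208.6] [ 0.5491 -0.4148  0.012 ]
top [171 241  24  23 434] [182.5 251.8] [ 0.4526 -0.1961  0.012 ]
scene [267  79  56  16 350] [293.2  87. ] [ 0.7784 -0.7338  0.012 ]
scene [261 195  25  22 441] [272.6 205.3] [ 0.5463 -0.4109  0.012 ]
scene [221 220  26  24 492] [233.4 231.3] [ 0.557  -0.3062  0.012 ]
scene [215 288  29  29 650] [229.  301.8] [ 0.4494 -0.193   0.012 ]
```

View pics/crop1.png

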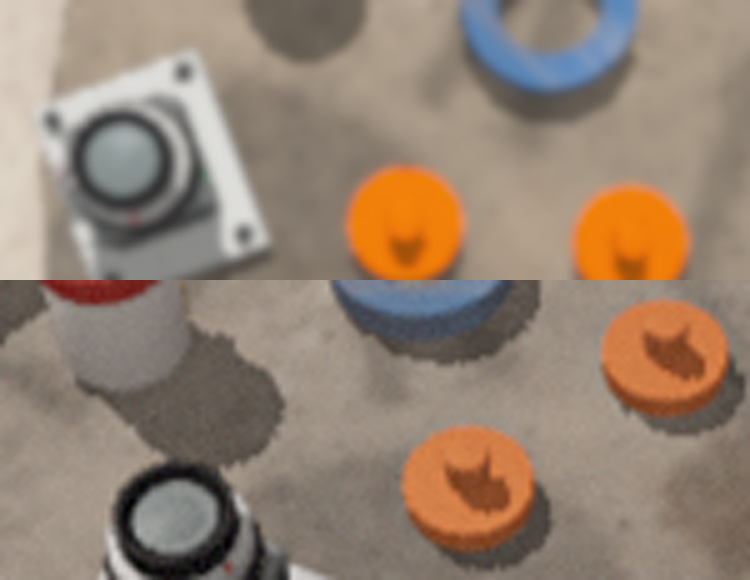

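The crop confirms it. The two caps shown are identical, and the one at top (276,208) / scene (272,206) lies furthest to the right, at about (0.548, -0.413). The grey camera is at top (176,192), with the red dot visible on its ring. Next I'll fit its axis with model circles.

```bash
python3 - <<'E'
from h import *
from scipy.optimize import minimize
th=np.linspace(0,2*np.pi,72,endpoint=False)
g={n:cv2.GaussianBlur(cv2.cvtColor(cv2.imread(f"pics/{n}0.png"),cv2.COLOR_BGR2GRAY),(0,0),.7).astype(np.float32) for n in C}
def samp(n,x,y,rad,z):
    p=np.array([proj(n,np.array([x+rad*np.cos(a),y+rad*np.sin(a),z])) for a in th],np.float32)
    return cv2.remap(g[n],p[None,:,0],p[None,:,1],cv2.INTER_LINEAR)[0]
# front collar top: glass bright inside, black annulus r~20-23; black->bright ring below
for n in C:
    for rr in(.012,.016,.018,.020,.022,.024): pass
    def cost(v):
        # dark band at r .0215 ; glass edge contrast
        return np.mean(samp(n,v[0],v[1],.0205,.092))-.5*np.mean(samp(n,v[0],v[1],.014,.092))
    x0=plane(n,{"top":(174.4,191.8),"scene":(175.4,237.6)}[n],.092)[:2]
    o=minimize(cost,x0,method="Nelder-Mead",options=dict(initial_simplex=[x0,x0+[.006,0],x0+[0,.006]]))
    print(n,x0.round(4),o.x.round(4),o.fun)
    print([ (rr,samp(n,*o.x,rr/1000,.092).mean().round()) for rr in range(8,30,2)])
# foot corners (top px from crop) at z=.008
t=cv2.imread("pics/top0.png"); s=cv2.imread("pics/scene0.png")
cv2.imwrite("pics/crop2.png",np.hstack([crop(t,150,165,65,65,6),crop(s,145,220,70,65,6)[:390]]))
E
```

```text
scene [ 0.5803 -0.1865] [ 0.5814 -0.186 ] -24.35411834716797
[(8, np.float32(139.0)), (10, np.float32(141.0)), (12, np.float32(139.0)), (14, np.float32(120.0)), (16, np.float32(81.0)), (18, np.float32(47.0)), (20, np.float32(35.0)), (22, np.float32(48.0)), (24, np.float32(81.0)), (26, np.float32(112.0)), (28, np.float32(126.0))]
top [ 0.5846 -0.1903] [ 0.5841 -0.189 ] 22.73162078857422
[(8, np.float32(149.0)), (10, np.float32(147.0)), (12, np.float32(138.0)), (14, np.float32(121.0)), (16, np.float32(96.0)), (18, np.float32(77.0)), (20, np.float32(79.0)), (22, np.float32(101.0)), (24, np.float32(129.0)), (26, np.float32(145.0)), (28, np.float32(148.0))]
```

View pics/crop2.png

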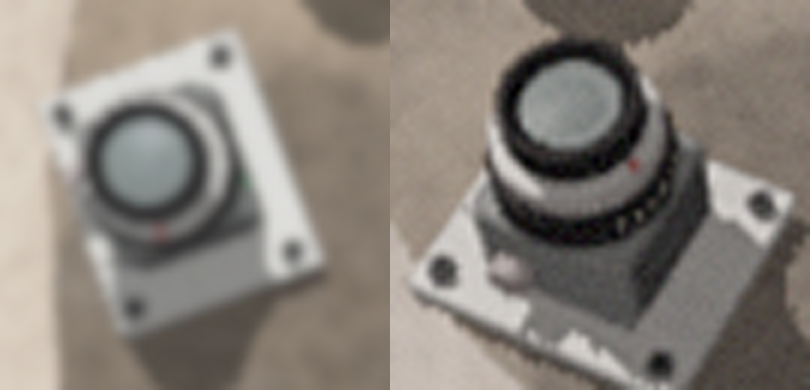

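The two views agree to about 4 mm. Averaged, the lens axis is at (0.583, -0.1875) and the cap at (0.548, -0.413). The foot edge gives a camera yaw of about 20°, and the dot gives a ring angle of about 0.3. Now the traverse.

```bash

python3 -m inch '{"translation":[[0.25,-0.5,0],[0.5,-1,0],[0.5,-1,0]],"rot":[[0,0,0],[0,0,0],[0,0,0]],"jaw":[87,87,87]}' 20
python3 -m inch '{"translation":[[0.25,-0.5,0],[0.5,-1,0],[0.5,-1,0]],"rot":[[0,0,0],[0,0,0],[0,0,0]],"jaw":[87,87,87]}'
python3 -m inch '{"translation":[[0.25,-0.5,0],[0.5,-1,0],[0.5,-1,0]],"rot":[[0,0,0],[0,0,0],[0,0,0]],"jaw":[87,87,87]}'
python3 -c "
from h import *
s=r.read_state();print(s['joint_positions'].round(3),s['ee_pos'],s['eef_rot'])"
```

```text
time: 0.4
ee_pos: [0.2488, 0.4889, 0.2326]
eef_rot: [0.161, 0.987, -0.002, 0.001]
ft_force: [0.0, -0.1, 0.9]
width: 0.087
time: 0.7
ee_pos: [0.3013, 0.3848, 0.2326]
eef_rot: [0.164, 0.987, -0.002, 0.001]
ft_force: [-0.2, 0.3, 0.4]
width: 0.0871
time: 1.0
ee_pos: [0.3533, 0.281, 0.2326]
eef_rot: [0.166, 0.986, -0.002, 0.001]
ft_force: [0.5, 0.2, 0.6]
width: 0.087
[-0.935 -0.058  0.153  1.902  0.014  1.3    0.451] [0.35328253 0.28099161 0.23264534] [ 0.16591771  0.98613641 -0.00221551  0.00117255]
```

```bash

python3 -m inch '{"translation":[[0.25,-0.5,0],[0.5,-1,0],[0.5,-1,0]],"rot":[[0,0,0.14],[0,0,0.28],[0,0,0.4]],"jaw":[87,87,87]}'
python3 -m inch '{"translation":[[0.25,-0.5,0],[0.5,-1,0],[0.5,-1,0]],"rot":[[0,0,0.14],[0,0,0.28],[0,0,0.4]],"jaw":[87,87,87]}'
python3 -m inch '{"translation":[[0.25,-0.5,0],[0.5,-1,0],[0.5,-1,0]],"rot":[[0,0,0.14],[0,0,0.28],[0,0,0.4]],"jaw":[87,87,87]}'
python3 -c "
from h import *
s=r.read_state();print(s['joint_positions'].round(3),s['ee_pos'],s['eef_rot'])"
```

```text
time: 1.3
ee_pos: [0.4043, 0.1786, 0.2327]
eef_rot: [-0.042, 0.999, -0.002, 0.002]
ft_force: [-0.5, 1.0, -0.1]
width: 0.0868
time: 1.6
ee_pos: [0.4551, 0.0769, 0.2328]
eef_rot: [-0.24, 0.971, -0.002, 0.002]
ft_force: [-0.1, 0.3, -0.4]
width: 0.0871
time: 1.9
ee_pos: [0.5049, -0.0225, 0.2329]
eef_rot: [-0.419, 0.908, -0.001, 0.003]
ft_force: [-0.2, 0.6, -0.3]
width: 0.0871
[-0.632  0.05   0.612  1.805 -0.029  1.29   2.424] [ 0.50493129 -0.02245488  0.23293131] [-0.41947259  0.90776277 -0.00141286  0.00273757]
```

Turning CCW raises joint 7, which leaves plenty of range for the clockwise turn. I'll back off slightly and finish the traverse.

```bash

python3 -m inch '{"translation":[[0.25,-0.5,0],[0.47,-0.95,0],[0.47,-0.95,0]],"rot":[[0,0,-0.14],[0,0,-0.28],[0,0,-0.34]],"jaw":[87,87,87]}'
python3 -m inch '{"translation":[[0.3,-0.4,0],[0.3,-0.65,-0.2],[0.3,-0.68,-0.6],[0.3,-0.68,-0.7],[0.3,-0.68,-0.7],[0.3,-0.68,-0.7]],"rot":[[0,0,0],[0,0,0],[0,0,0],[0,0,0],[0,0,0],[0,0,0]],"jaw":[87,87,87,87,87,87]}'
python3 - <<'E'
from h import *
s=r.read_state();print(s['joint_positions'].round(3),s['ee_pos'],s['eef_rot'])
t,c=eyes.camera("top"),eyes.camera("scene")
cv2.imwrite("pics/c3.png",np.hstack([crop(t,130,140,95,95,4),crop(c,130,180,95,95,4)]))
E
```

```text
time: 2.2
ee_pos: [0.5529, -0.1228, 0.2327]
eef_rot: [-0.247, 0.969, -0.004, 0.002]
ft_force: [0.1, 0.4, -0.4]
width: 0.0874
time: 2.8
ee_pos: [0.5838, -0.1897, 0.1641]
eef_rot: [-0.248, 0.969, -0.004, 0.003]
ft_force: [1.2, 0.4, 0.6]
width: 0.0871
[-0.326  0.413  0.725  1.623 -0.285  1.207  2.529] [ 0.58376973 -0.18965797  0.16409548] [-0.24760898  0.96884928 -0.00367662  0.00271227]
```

View pics/c3.png

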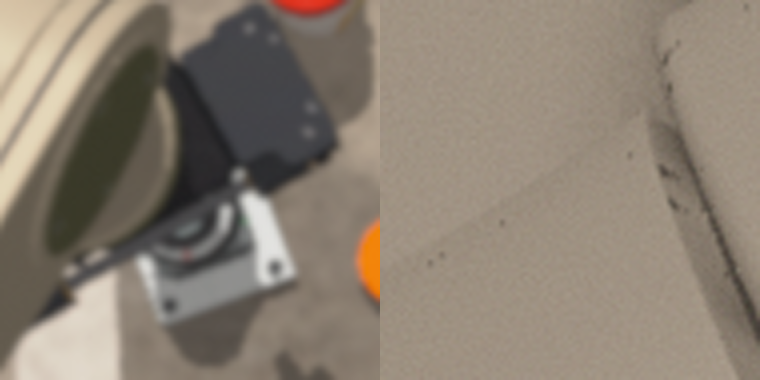

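```bash

python3 -m inch '{"translation":[[-0.01,0.02,-0.3],[-0.01,0.02,-0.6],[-0.01,0.02,-0.75],[-0.01,0.02,-0.83],[-0.01,0.02,-0.86],[-0.01,0.02,-0.86]],"rot":[[0.005,0.007,-0.1],[0.005,0.007,-0.17],[0.005,0.007,-0.17],[0.005,0.007,-0.17],[0.005,0.007,-0.17],[0.005,0.007,-0.17]],"jaw":[87,87,87,87,87,87]}' 20
python3 -c "
from h import *
s=r.read_state();print(s['joint_positions'].round(3),s['ee_pos'],s['eef_rot'],s['ft_force'],s['torque'])"
```

```text
time: 3.5
ee_pos: [0.5835, -0.1882, 0.0795]
eef_rot: [-0.161, 0.987, -0.001, 0.001]
ft_force: [0.1, -0.4, -0.4]
width: 0.0867
[-0.312  0.517  0.712  1.697 -0.376  1.067  2.414] [ 0.58349379 -0.18823076  0.0794942 ] [-1.60897925e-01  9.86970389e-01 -9.56184698e-04  6.28272678e-04] [ 0.12320704 -0.40579077 -0.39692393] [0.03568316 0.02139091 0.07029241]
```

```bash

python3 -m inch '{"translation":[[0,0,0],[0,0,0],[0,0,0],[0,0,0],[0,0,0],[0,0,0]],"rot":[[0,0,0],[0,0,0],[0,0,0],[0,0,0],[0,0,0],[0,0,0]],"jaw":[70,64,60,58,57,57]}' 5
python3 -m inch '{"translation":[[0,0,0],[0,0,0],[0,0,0],[0,0,0]],"rot":[[0,0,0],[0,0,0],[0,0,0],[0,0,0]],"jaw":[54,52,52,52]}' 5
python3 -c "
from h import *
s=r.read_state();print(s['ee_pos'],s['eef_rot'],s['ft_force'],s['torque'])"
```

```text
time: 4.1
ee_pos: [0.5835, -0.1882, 0.0795]
eef_rot: [-0.161, 0.987, -0.001, 0.001]
ft_force: [0.1, 0.5, 1.6]
width: 0.058
time: 4.5
ee_pos: [0.5837, -0.1889, 0.0796]
eef_rot: [-0.161, 0.987, -0.002, 0.001]
ft_force: [2.0, -3.8, -1.6]
width: 0.054
[ 0.58365276 -0.18894837  0.07961035] [-1.60690116e-01  9.87003372e-01 -1.52285819e-03  8.42947304e-04] [ 1.9530134  -3.79605989 -1.64980814] [-0.99739818 -0.50402396  0.01519292]
```

Width is 54.0 mm, so it's on the ring, with a small offset along the jaw axis. I'll relieve that, set the grip to 22 N and start turning.

```bash

python3 -m inch '{"translation":[[0.002,-0.006,0],[0.002,-0.006,0],[0.002,-0.006,0],[0.002,-0.006,0]],"rot":[[0,0,0],[0,0,0],[0,0,0],[0,0,0]],"jaw":[50,50,50,50]}' 22
python3 -c "
from h import *
s=r.read_state();print(s['ee_pos'],s['eef_rot'],s['ft_force'],s['torque'])"
python3 -m inch '{"translation":[[0,0,0],[0,0,0],[0,0,0],[0,0,0]],"rot":[[0,0,-0.05],[0,0,-0.1],[0,0,-0.15],[0,0,-0.15]],"jaw":[50,50,50,50]}'
python3 -c "
from h import *
s=r.read_state();print(s['ee_pos'],s['eef_rot'],s['ft_force'],s['torque'],s['joint_positions'][6])"
```

```text
time: 4.9
ee_pos: [0.5837, -0.1892, 0.0796]
eef_rot: [-0.161, 0.987, -0.001, 0.001]
ft_force: [-0.4, 0.1, 1.1]
width: 0.0535
[ 0.58374244 -0.18915386  0.07956872] [-1.60830128e-01  9.86981129e-01 -1.20383139e-03  6.86306485e-04] [-0.39286516  0.12309127  1.06194572] [ 0.34179056  0.19485868 -0.02396828]
time: 5.3
ee_pos: [0.5837, -0.1889, 0.0796]
eef_rot: [-0.083, 0.997, -0.001, 0.0]
ft_force: [-0.9, 0.7, 1.9]
width: 0.0533
[ 0.58369188 -0.18887692  0.07955584] [-8.26316562e-02  9.96579419e-01 -1.12137469e-03  4.62698887e-04] [-0.90821413  0.68827457  1.88865491] [0.15182589 0.23351099 0.01754978] 2.2734282137299946
```

```bash

python3 -m inch '{"translation":[[0,0,0],[0,0,0],[0,0,0],[0,0,0],[0,0,0],[0,0,0],[0,0,0]],"rot":[[0,0,-0.06],[0,0,-0.12],[0,0,-0.18],[0,0,-0.24],[0,0,-0.3],[0,0,-0.35],[0,0,-0.35]],"jaw":[50,50,50,50,50,50,50]}'
python3 - <<'E'
from h import *
s=r.read_state();print(s['ee_pos'],s['eef_rot'],s['ft_force'],s['torque'],s['joint_positions'][6])
cv2.imwrite("pics/c4.png",crop(eyes.camera("top"),140,150,80,80,6))
E
```

```text
time: 6.0
ee_pos: [0.5837, -0.1883, 0.0795]
eef_rot: [0.1, 0.995, -0.001, 0.0]
ft_force: [-2.0, 2.2, 3.3]
width: 0.0532
[ 0.58373307 -0.18829072  0.07954297] [ 9.98033878e-02  9.95006782e-01 -8.83853230e-04  7.72351933e-05] [-2.03523508  2.23493915  3.27423167] [0.52247027 0.25304459 0.04206379] 1.9479267257736204
```

View pics/c4.png

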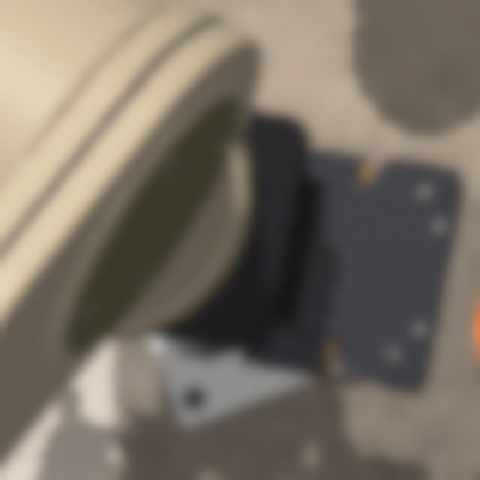

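The picture shows only the hand over the camera, with the ring hidden, so I'll go by the torque: small steps, reading it each time.

```bash
cat > st.py <<'E'
from h import *
from scipy.spatial.transform import Rotation as Ro
s=r.read_state();q=Ro.from_quat(s['eef_rot']).as_matrix();print('  YAW',np.degrees(np.arctan2(q[1,1],q[0,1])).round(2),'F',s['ft_force'].round(1),'T',s['torque'].round(3),'j7tau',s['joint_torque'][6].round(3),'t',s['time'], 'w',s['width'].round(4))
E
python3 st.py
M='x'
python3 -m inch '{"translation":[[0,0,0],[0,0,0],[0,0,0]],"rot":[[0,0,-0.03],[0,0,-0.06],[0,0,-0.06]],"jaw":[50,50,50]}' >/dev/null; python3 st.py
python3 -m inch '{"translation":[[0,0,0],[0,0,0],[0,0,0]],"rot":[[0,0,-0.03],[0,0,-0.06],[0,0,-0.06]],"jaw":[50,50,50]}' >/dev/null; python3 st.py
```

```text
Traceback (most recent call last):
  File "st.py", line 3, in <module>
    s=r.read_state();q=Ro.from_quat(s['eef_rot']).as_matrix();print('  YAW',np.degrees(np.arctan2(q[1,1],q[0,1])).round(2),'F',s['ft_force'].round(1),'T',s['torque'].round(3),'j7tau',s['joint_torque'][6].round(3),'t',s['time'], 'w',s['width'].round(4))
                                                                                                                                                                                                                                        ^^^^^^^^^^^^^^^^
AttributeError: 'float' object has no attribute 'round'
Traceback (most recent call last):
  File "st.py", line 3, in <module>
    s=r.read_state();q=Ro.from_quat(s['eef_rot']).as_matrix();print('  YAW',np.degrees(np.arctan2(q[1,1],q[0,1])).round(2),'F',s['ft_force'].round(1),'T',s['torque'].round(3),'j7tau',s['joint_torque'][6].round(3),'t',s['time'], 'w',s['width'].round(4))
                                                                                                                                                                                                                                        ^^^^^^^^^^^^^^^^
AttributeError: 'float' object has no attribute 'round'
Traceback (most recent call last):
  File "st.py", line 3, in <module>
    s=r.read_state();q=Ro.from_quat(s['eef_rot']).as_matrix();print('  YAW',np.degrees(np.arctan2(q[1,1],q[0,1])).round(2),'F',s['ft_force'].round(1),'T',s['torque'].round(3),'j7tau',s['joint_torque'][6].round(3),'t',s['time'], 'w',s['width'].round(4))
                                                                                                                                                                                                                                        ^^^^^^^^^^^^^^^^
AttributeError: 'float' object has no attribute 'round'
```

```bash
sed -i "s/s\['width'\].round(4)/round(s['width'],4)/" st.py; python3 st.py
python3 -m inch '{"translation":[[0,0,0],[0,0,0]],"rot":[[0,0,-0.02],[0,0,-0.02]],"jaw":[50,50]}' >/dev/null; python3 st.py
```

```text
YAW 71.29 F [-0.6  2.3  2.9] T [0.538 0.193 0.077] j7tau -0.581 t 6.65 w 0.0531
  YAW 70.03 F [-0.6  2.6  3.1] T [0.517 0.151 0.036] j7tau -0.386 t 6.85 w 0.053
```

```bash

python3 -m inch '{"translation":[[0,0,0],[0,0,0]],"rot":[[0,0,-0.03],[0,0,-0.03]],"jaw":[50,50]}' >/dev/null; python3 st.py
python3 -m inch '{"translation":[[0,0,0],[0,0,0]],"rot":[[0,0,-0.03],[0,0,-0.03]],"jaw":[50,50]}' >/dev/null; python3 st.py
python3 -m inch '{"translation":[[0,0,0],[0,0,0]],"rot":[[0,0,-0.02],[0,0,-0.02]],"jaw":[50,50]}' >/dev/null; python3 st.py
```

```text
YAW 68.14 F [-1.2  2.3  2.2] T [0.534 0.175 0.077] j7tau -0.511 t 7.05 w 0.0534
  YAW 66.24 F [-0.5  2.2  1.9] T [0.542 0.182 0.105] j7tau -0.524 t 7.25 w 0.0531
  YAW 64.98 F [-1.8  1.5  1.8] T [0.572 0.156 0.065] j7tau -0.388 t 7.45 w 0.0532
```

```bash

python3 -m inch '{"translation":[[0,0,0],[0,0,0]],"rot":[[0,0,-0.03],[0,0,-0.03]],"jaw":[50,50]}' >/dev/null; python3 st.py
python3 -m inch '{"translation":[[0,0,0],[0,0,0]],"rot":[[0,0,-0.03],[0,0,-0.03]],"jaw":[50,50]}' >/dev/null; python3 st.py
python3 -m inch '{"translation":[[0,0,0],[0,0,0]],"rot":[[0,0,-0.03],[0,0,-0.03]],"jaw":[50,50]}' >/dev/null; python3 st.py
```

```text
YAW 63.09 F [-0.7  2.4  2.3] T [0.637 0.108 0.097] j7tau -0.512 t 7.65 w 0.0533
  YAW 61.19 F [-0.5  2.4  2.3] T [ 0.655  0.167 -0.013] j7tau -0.524 t 7.85 w 0.0533
  YAW 59.3 F [-0.5  3.   2.3] T [0.575 0.179 0.063] j7tau -0.524 t 8.05 w 0.0534
```

```bash

python3 -m inch '{"translation":[[0,0,0],[0,0,0]],"rot":[[0,0,-0.03],[0,0,-0.03]],"jaw":[50,50]}' >/dev/null; python3 st.py
python3 -m inch '{"translation":[[0,0,0],[0,0,0]],"rot":[[0,0,-0.03],[0,0,-0.03]],"jaw":[50,50]}' >/dev/null; python3 st.py
python3 -m inch '{"translation":[[0,0,0],[0,0,0]],"rot":[[0,0,-0.03],[0,0,-0.03]],"jaw":[50,50]}' >/dev/null; python3 st.py
```

```text
YAW 57.4 F [-0.1  3.3  2.5] T [0.627 0.092 0.051] j7tau -0.523 t 8.25 w 0.0533
  YAW 55.5 F [-0.5  2.2  2.4] T [0.608 0.075 0.075] j7tau -0.523 t 8.45 w 0.0527
  YAW 53.61 F [-0.5  2.4  2.5] T [0.677 0.081 0.043] j7tau -0.523 t 8.65 w 0.053
```

```bash

python3 -m inch '{"translation":[[0,0,0],[0,0,0]],"rot":[[0,0,-0.03],[0,0,-0.03]],"jaw":[50,50]}' >/dev/null; python3 st.py
python3 -m inch '{"translation":[[0,0,0],[0,0,0]],"rot":[[0,0,-0.03],[0,0,-0.03]],"jaw":[50,50]}' >/dev/null; python3 st.py
python3 -m inch '{"translation":[[0,0,0],[0,0,0]],"rot":[[0,0,-0.02],[0,0,-0.02]],"jaw":[50,50]}' >/dev/null; python3 st.py
```

```text
YAW 51.72 F [-1.1  2.7  3.1] T [0.639 0.038 0.191] j7tau -0.634 t 8.85 w 0.0532
  YAW 49.84 F [-0.9  1.9  2.1] T [0.72  0.063 0.35 ] j7tau -0.771 t 9.05 w 0.0531
  YAW 48.59 F [0.3 3.2 3.4] T [0.638 0.098 0.397] j7tau -0.721 t 9.25 w 0.0535
```

The stop is felt: torque rose from 0.05 to about 0.40 N m over the last 4°. I'll add about 1° and hold.

```bash

python3 -m inch '{"translation":[[0,0,0],[0,0,0]],"rot":[[0,0,-0.012],[0,0,-0.012]],"jaw":[50,50]}' >/dev/null; python3 st.py
python3 -m inch '{"translation":[[0,0,0],[0,0,0]],"rot":[[0,0,-0.004],[0,0,-0.004]],"jaw":[50,50]}' >/dev/null; python3 st.py
python3 -m inch '{"translation":[[0,0,0],[0,0,0]],"rot":[[0,0,0],[0,0,0]],"jaw":[50,50]}' >/dev/null; python3 st.py
```

```text
YAW 47.85 F [-0.7  2.6  2.6] T [0.674 0.033 0.468] j7tau -0.652 t 9.45 w 0.0534
  YAW 47.6 F [-0.1  2.9  2.4] T [0.672 0.096 0.448] j7tau -0.549 t 9.65 w 0.0528
  YAW 47.6 F [-1.4  2.4  2.6] T [0.689 0.076 0.519] j7tau -0.484 t 9.85 w 0.0528
```

Held at about 0.48 N m for 0.6 s. I'll unwind most of the twist, open and rise.

```bash

python3 -m inch '{"translation":[[0,0,0],[0,0,0],[0,0,0]],"rot":[[0,0,0.03],[0,0,0.06],[0,0,0.06]],"jaw":[50,50,50]}' >/dev/null; python3 st.py
python3 -m inch '{"translation":[[0,0,0],[0,0,0],[0,0,0],[0,0,0],[0,0,0]],"rot":[[0,0,0],[0,0,0],[0,0,0],[0,0,0],[0,0,0]],"jaw":[60,75,87,87,87]}'; python3 st.py
python3 -m inch '{"translation":[[0,0,0.2],[0,0,0.6],[0,0,0.9],[0,0,0.95],[0,0,0.95]],"rot":[[0,0,0],[0,0,0],[0,0,0],[0,0,0],[0,0,0]],"jaw":[87,87,87,87,87]}'; python3 st.py
```

```text
YAW 51.29 F [-0.6  2.8  2.8] T [0.57  0.098 0.155] j7tau 0.319 t 10.15 w 0.0533
time: 10.65
ee_pos: [0.5841, -0.1877, 0.0795]
eef_rot: [0.332, 0.943, -0.001, -0.0]
ft_force: [-0.4, -0.4, 0.2]
width: 0.0826
  YAW 51.28 F [-0.4 -0.4  0.2] T [-0.043  0.022  0.03 ] j7tau -0.003 t 10.65 w 0.0826
time: 11.15
ee_pos: [0.5845, -0.1878, 0.1752]
eef_rot: [0.332, 0.943, -0.001, 0.001]
ft_force: [0.2, 0.2, 0.1]
width: 0.0872
  YAW 51.28 F [0.2 0.2 0.1] T [-0.005 -0.03  -0.015] j7tau -0.092 t 11.15 w 0.0872
```

```bash

python3 -m inch '{"translation":[[-0.06,-0.4,0],[-0.12,-0.8,0],[-0.12,-0.8,0]],"rot":[[0,0,0.13],[0,0,0.25],[0,0,0.25]],"jaw":[87,60,50]}'>/dev/null
python3 -m inch '{"translation":[[-0.06,-0.4,0],[-0.12,-0.8,0],[-0.12,-0.8,0]],"rot":[[0,0,0.13],[0,0,0.25],[0,0,0.25]],"jaw":[50,50,50]}'>/dev/null
python3 -m inch '{"translation":[[-0.06,-0.4,0],[-0.12,-0.67,0],[-0.12,-0.67,0]],"rot":[[0,0,0.13],[0,0,0.25],[0,0,0.25]],"jaw":[50,50,50]}'; python3 st.py
python3 - <<'E'
from h import *
print(r.read_state()['joint_positions'].round(2))
print("yellow",plane("top",(333,236),.08).round(3))
t,c=eyes.camera("top"),eyes.camera("scene")
cv2.imwrite("pics/c5.png",np.hstack([crop(t,150,165,65,65,6),crop(c,215,170,65,65,6)]))
E
```

```text
time: 12.05
ee_pos: [0.5365, -0.4328, 0.1715]
eef_rot: [-0.049, 0.999, -0.004, -0.002]
ft_force: [-0.5, 0.1, 0.0]
width: 0.0503
  YAW 95.62 F [-0.5  0.1  0. ] T [ 0.033  0.084 -0.034] j7tau 2.532 t 12.05 w 0.0503
[ 0.08  0.62  0.8   1.39 -0.43  1.32  2.56]
yellow [ 0.483 -0.534  0.08 ]
```

View pics/c5.png

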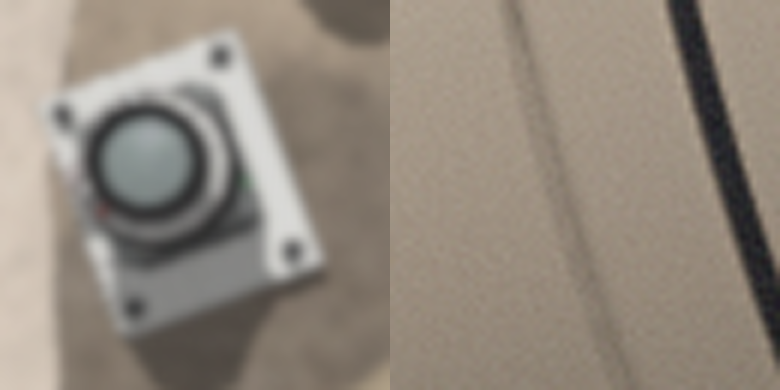

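The top crop shows the red dot has moved clockwise to the left side (104,210), so the ring turned about 55°. The transit overshot a little. I'll correct it and lower over the cap.

```bash

python3 -m inch '{"translation":[[0.13,0.18,0],[0.13,0.18,-0.4],[0.13,0.18,-0.7],[0.13,0.18,-0.7],[0.13,0.18,-0.7]],"rot":[[0,0,-0.09],[0,0,-0.09],[0,0,-0.09],[0,0,-0.09],[0,0,-0.09]],"jaw":[50,50,50,50,50]}'; python3 st.py
python3 - <<'E'
from h import *
c,t=eyes.camera("scene"),eyes.camera("top")
cv2.imwrite("pics/c6.png",np.hstack([crop(t,245,175,65,65,6),crop(c,215,150,100,100,4)[:390]]))
E
```

```text
time: 12.65
ee_pos: [0.5528, -0.4094, 0.1016]
eef_rot: [-0.002, 1.0, -0.002, -0.002]
ft_force: [0.4, 0.5, -0.1]
width: 0.0504
  YAW 90.22 F [ 0.4  0.5 -0.1] T [-0.015 -0.001  0.005] j7tau 0.006 t 12.65 w 0.0504
```

View pics/c6.png

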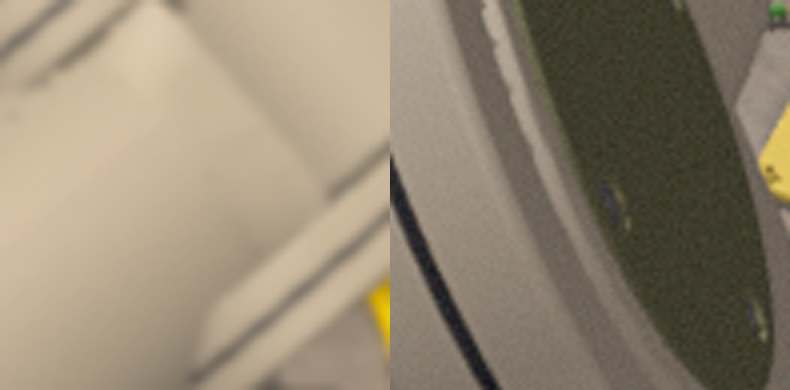

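Both views are blocked by the arm, so I'll go on the measured position and feel the descent.

```bash

python3 -m inch '{"translation":[[-0.03,-0.05,-0.2],[-0.03,-0.05,-0.4],[-0.03,-0.05,-0.4],[-0.03,-0.05,-0.4]],"rot":[[0,0.004,0],[0,0.004,0],[0,0.004,0],[0,0.004,0]],"jaw":[50,50,50,50]}'; python3 st.py
python3 -m inch '{"translation":[[0,0,-0.15],[0,0,-0.25],[0,0,-0.33],[0,0,-0.33],[0,0,-0.33]],"rot":[[0,0,0],[0,0,0],[0,0,0],[0,0,0],[0,0,0]],"jaw":[50,50,50,50,50]}' 5; python3 st.py
```

```text
time: 13.15
ee_pos: [0.5503, -0.4161, 0.0639]
eef_rot: [-0.002, 1.0, -0.004, -0.003]
ft_force: [-0.2, -0.3, 1.0]
width: 0.0498
  YAW 90.18 F [-0.2 -0.3  1. ] T [ 0.016  0.005 -0.029] j7tau 0.025 t 13.15 w 0.0498
time: 13.65
ee_pos: [0.5502, -0.4161, 0.0307]
eef_rot: [-0.002, 1.0, -0.004, -0.003]
ft_force: [0.8, -0.3, 1.0]
width: 0.0503
  YAW 90.18 F [ 0.8 -0.3  1. ] T [ 0.008 -0.014 -0.005] j7tau 0.011 t 13.65 w 0.0503
```

```bash

python3 -m inch '{"translation":[[0,0,-0.035],[0,0,-0.035],[0,0,-0.035],[0,0,-0.035],[0,0,-0.035],[0,0,-0.035],[0,0,-0.035]],"rot":[[0.008,-0.006,0],[0.008,-0.006,0],[0.008,-0.006,0],[0.008,-0.006,0],[0.008,-0.006,0],[0.008,-0.006,0],[0.008,-0.006,0]],"jaw":[50,40,30,22,16,14,14]}' 5; python3 st.py
python3 -m inch '{"translation":[[0,0,0],[0,0,0],[0,0,0]],"rot":[[0,0,0],[0,0,0],[0,0,0]],"jaw":[30,45,50]}' 5; python3 st.py
```

```text
time: 14.35
ee_pos: [0.5503, -0.4161, 0.0273]
eef_rot: [-0.002, 1.0, 0.001, 0.0]
ft_force: [-0.7, 0.2, 0.7]
width: 0.0177
  YAW 90.18 F [-0.7  0.2  0.7] T [0.032 0.05  0.013] j7tau -0.001 t 14.35 w 0.0177
time: 14.65
ee_pos: [0.5503, -0.4161, 0.0273]
eef_rot: [-0.002, 1.0, 0.001, 0.0]
ft_force: [0.2, -0.3, 0.2]
width: 0.0343
  YAW 90.18 F [ 0.2 -0.3  0.2] T [0.055 0.02  0.052] j7tau -0.0 t 14.65 w 0.0343
```

```bash

python3 -m inch '{"translation":[[0,0,0],[0,0,0],[0,0,0],[0,0,0],[0,0,0],[0,0,0],[0,0,0]],"rot":[[0,0,-0.12],[0,0,-0.25],[0,0,-0.38],[0,0,-0.5],[0,0,-0.62],[0,0,-0.7],[0,0,-0.7]],"jaw":[50,50,50,50,50,50,50]}' >/dev/null; python3 st.py
python3 -m inch '{"translation":[[0,0,0],[0,0,0],[0,0,0],[0,0,0],[0,0,0],[0,0,0],[0,0,0]],"rot":[[0,0,-0.12],[0,0,-0.25],[0,0,-0.38],[0,0,-0.5],[0,0,-0.62],[0,0,-0.7],[0,0,-0.7]],"jaw":[50,50,50,50,50,50,50]}'; python3 st.py
python3 -m inch '{"translation":[[0,0,0],[0,0,0],[0,0,0],[0,0,0],[0,0,0]],"rot":[[0,0,0],[0,0,0],[0,0,0],[0,0,0],[0,0,0]],"jaw":[35,25,16,13,13]}' 12; python3 st.py
```

```text
YAW 48.13 F [-0.8 -0.3  0.3] T [-0.027  0.044  0.016] j7tau -1.502 t 15.35 w 0.05
time: 16.05
ee_pos: [0.5503, -0.4158, 0.0269]
eef_rot: [0.668, 0.744, 0.0, 0.0]
ft_force: [-0.6, 0.1, -1.3]
width: 0.0497
  YAW 6.2 F [-0.6  0.1 -1.3] T [-0.018  0.035  0.006] j7tau -1.516 t 16.05 w 0.0497
time: 16.55
ee_pos: [0.5503, -0.4159, 0.027]
eef_rot: [0.668, 0.745, 0.0, 0.0]
ft_force: [-0.0, -0.1, 0.1]
width: 0.0189
  YAW 6.23 F [-0.  -0.1  0.1] T [-0.048  0.118 -0.038] j7tau 0.018 t 16.55 w 0.0189
```

```bash

python3 -m inch '{"translation":[[0,0,0],[0,0,0],[0,0,0.1],[0,0,0.4],[0,0,0.8],[0,0,1],[0,0,1],[0,0,1]],"rot":[[0,0,0],[0,0,0],[0,0,0],[0,0,0],[0,0,0],[0,0,0],[0,0,0],[0,0,0]],"jaw":[13,13,13,13,13,13,13,13]}' 15; python3 st.py
python3 -m inch '{"translation":[[0.03,0.2,0.2],[0.08,0.5,0.4],[0.11,0.75,0.4],[0.11,0.75,0.4],[0.11,0.75,0.4]],"rot":[[0,0,0],[0,0,0],[0,0,0],[0,0,0],[0,0,0]],"jaw":[13,13,13,13,13]}'; python3 st.py
```

```text
time: 17.35
ee_pos: [0.5504, -0.4158, 0.1273]
eef_rot: [0.668, 0.745, 0.0, 0.001]
ft_force: [-0.2, -0.6, -1.1]
width: 0.0174
  YAW 6.24 F [-0.2 -0.6 -1.1] T [-0.077  0.024  0.012] j7tau -0.03 t 17.35 w 0.0174
time: 17.85
ee_pos: [0.5613, -0.3399, 0.1662]
eef_rot: [0.667, 0.745, 0.0, -0.0]
ft_force: [-0.1, -0.1, -0.2]
width: 0.0174
  YAW 6.32 F [-0.1 -0.1 -0.2] T [-0.134  0.093 -0.007] j7tau -0.085 t 17.85 w 0.0174
```

```bash

python3 -m inch '{"translation":[[0.05,0.3,0],[0.1,0.6,0],[0.12,0.75,0],[0.12,0.75,0],[0.12,0.75,0]],"rot":[[0,0,0],[0,0,0],[0,0,0],[0,0,0],[0,0,0]],"jaw":[13,13,13,13,13]}'>/dev/null
python3 -m inch '{"translation":[[0.05,0.3,0],[0.1,0.6,0],[0.115,0.76,0],[0.115,0.76,0],[0.115,0.76,0],[0.115,0.76,0]],"rot":[[0,0,0],[0,0,0],[0,0,0],[0,0,0],[0,0,0],[0,0,0]],"jaw":[13,13,13,13,13,13]}'; python3 st.py
python3 - <<'E'
from h import *
c,t=eyes.camera("scene"),eyes.camera("top")
cv2.imwrite("pics/c7.png",np.hstack([crop(t,140,140,90,90,4),crop(c,120,170,100,90,4)[:390]]))
E
```

```text
time: 18.95
ee_pos: [0.5833, -0.1924, 0.1659]
eef_rot: [0.669, 0.744, -0.001, -0.0]
ft_force: [0.2, -0.4, -0.6]
width: 0.0174
  YAW 6.08 F [ 0.2 -0.4 -0.6] T [-0.127  0.077  0.038] j7tau 0.009 t 18.95 w 0.0174
```

View pics/c7.png

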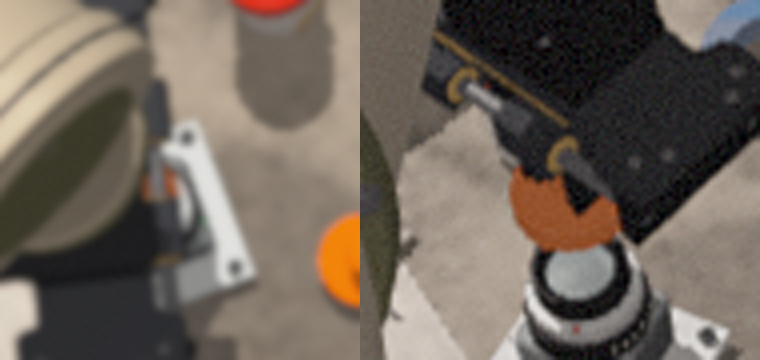

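The scene view (right) shows the cap held level above the lens, and the ring's red dot. I'll move to the estimated axis, about 9 mm above the rim, and check alignment in this view.

```bash

python3 -m inch '{"translation":[[0.015,0.04,-0.1],[0.015,0.04,-0.3],[0.015,0.04,-0.38],[0.015,0.04,-0.38],[0.015,0.04,-0.38]],"rot":[[0,0,0],[0,0,0],[0,0,0],[0,0,0],[0,0,0]],"jaw":[13,13,13,13,13]}'; python3 st.py
python3 - <<'E'
from h import *
c=eyes.camera("scene"); cv2.imwrite("pics/s8.png",c)
p=r.read_state()['ee_pos']
im=crop(c,135,190,80,80,7)
th=np.linspace(0,2*np.pi,73)
def circ(x,y,z,rad,col):
    P=np.array([proj("scene",np.array([x+rad*np.cos(a),y+rad*np.sin(a),z])) for a in th])
    P=((P-[135,190]+.5)*7).astype(int); cv2.polylines(im,[P],False,col,1)
off=np.array([-.003,.003])  # scene bias seen earlier
circ(p[0]+off[0],p[1]+off[1],p[2]-.027,.027,(0,255,0))
circ(.5848+off[0],-.1885+off[1],.066,.027,(255,255,0)); circ(.5848+off[0],-.1885+off[1],.064,.030,(255,0,255))
cv2.imwrite("pics/c8.png",im)
E
```

```text
time: 19.55
ee_pos: [0.5851, -0.1881, 0.1281]
eef_rot: [0.669, 0.744, -0.001, -0.0]
ft_force: [0.3, -0.1, 0.2]
width: 0.0174
  YAW 6.09 F [ 0.3 -0.1  0.2] T [-0.051  0.039 -0.021] j7tau 0.016 t 19.55 w 0.0174
```

View pics/c8.png

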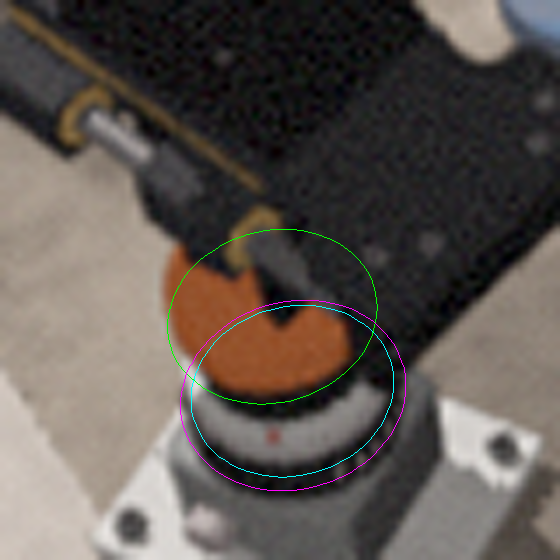

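The overlay suggests the cap may sit a bit left of or above the prediction, so I'll look closer with brightness raised and no overlay.

```bash
python3 - <<'E'
from h import *
c=cv2.imread("pics/s8.png"); im=crop(c,150,215,52,52,11).astype(float)
cv2.imwrite("pics/c9.png",np.clip(255*(im/255)**.5,0,255).astype(np.uint8))
E
```

```text
(no output)
```

View pics/c9.png

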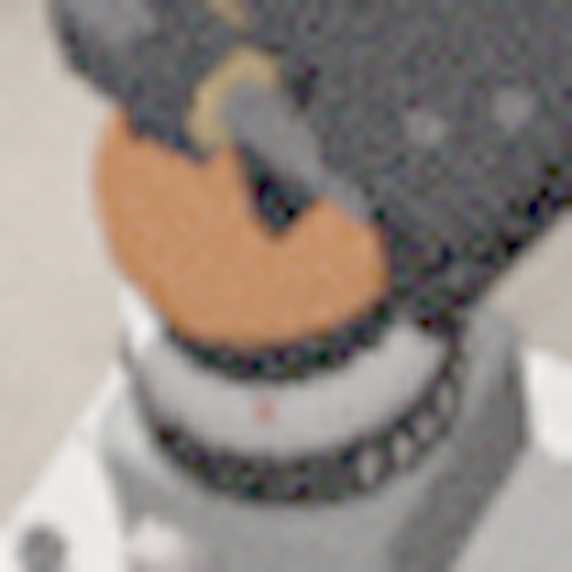

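```bash
cat > fit.py <<'E'
from h import *
import sys
from scipy.optimize import least_squares
c=cv2.imread(sys.argv[1]); p=np.array(eval(sys.argv[2]))
th=np.linspace(0,2*np.pi,721)
def lower(x,y,z,rad,cols):
    P=np.array([proj("scene",np.array([x+rad*np.cos(a),y+rad*np.sin(a),z])) for a in th])
    ctr=P.mean(0); L=P[P[:,1]>ctr[1]-3]; L=L[np.argsort(L[:,0])]
    # lower envelope
    Q=P[:-1]; out=[]
    for u in cols:
        k=np.where(np.diff(np.sign(P[:,0]-u))!=0)[0]
        out.append(max(P[k,1]) if len(k) else np.nan)
    return np.array(out)
hsv=cv2.cvtColor(c,cv2.COLOR_BGR2HSV).astype(float)
b,g,rr=[cv2.GaussianBlur(c[...,i].astype(np.float32),(0,0),.6) for i in range(3)]
org=rr-b; lum=g
# cap lower edge: going down column, last half-level crossing of (r-b)
def subcross(col,lev,lo,hi,down=True):
    for v in range(hi,lo,-1):
        a,d=col[v-1],col[v]
        if a>=lev>d: return v-1+(a-lev)/(a-d)
    return np.nan
u1=np.arange(163,184); capv=np.array([subcross(org[:,u],45,225,255) for u in u1])
# ring bottom: bright -> dark
u2=np.arange(166,189); ringv=[]
for u in u2:
    col=lum[:,u]; v0=int(capv[u-163]) +3 if u-163<len(capv) and np.isfinite(capv[u-163]) else 244
    # strongest negative gradient below cap's black band
    gr=np.diff(col[246:264]); k=np.argmin(gr); vv=246+k
    if 0<k<len(gr)-1:
        y0,y1,y2=gr[k-1:k+2]; vv+=.5*(y0-y2)/(y0-2*y1+y2)
    ringv.append(vv+.5)
ringv=np.array(ringv)
def fit(u,v,z,rad,x0):
    f=lambda q:np.nan_to_num(lower(q[0],q[1],z,rad,u)-v,nan=3.)
    o=least_squares(f,x0,loss="soft_l1",f_scale=.5,diff_step=1e-3); return o.x,np.abs(f(o.x)).round(2)
print(capv.round(1),ringv.round(1))
a,ra=fit(u1,capv,p[2]-.027,.027,p[:2]); bb,rb=fit(u2,ringv,.066,.027,[.582,-.186])
print("cap",a.round(4),ra); print("ring",bb.round(4),rb); print("move cap by",(bb-a).round(4))
E
python3 fit.py pics/s8.png "[.5851,-.1881,.1281]"
```

```text
[242.2 243.  244.  244.7 245.2 245.4 245.6 245.7 245.8 245.9 245.8 245.7
 245.5 245.4 245.1 244.8 244.7 244.1 243.5 243.  242.2] [252.8 253.5 254.4 254.9 255.  255.3 255.5 255.5 255.6 255.7 255.6 255.4
 255.3 255.1 254.7 254.4 253.7 253.3 252.7 252.  251.2 250.5 249.1]
cap [ 0.5842 -0.1879] [0.49 0.36 0.01 0.3  0.32 0.25 0.15 0.07 0.11 0.11 0.07 0.   0.04 0.03
 0.08 0.07 0.11 0.09 0.11 0.01 0.19]
ring [ 0.5856 -0.1878] [0.3  0.15 0.17 0.21 0.02 0.09 0.09 0.01 0.02 0.09 0.05 0.   0.01 0.06
 0.08 0.07 0.22 0.04 0.07 0.03 0.04 0.14 0.  ]
move cap by [0.0014 0.0001]
```

The relative fit says the lens is about 1.4 mm further in x, while the grip-derived axis says about 0. I'll shift 0.8 mm and lower by feel. Touching the rim would show at TCP z of about 0.119; seated is about 0.109.

```bash

python3 -m inch '{"translation":[[0.008,-0.002,-0.04],[0.008,-0.002,-0.08],[0.008,-0.002,-0.1],[0.008,-0.002,-0.1]],"rot":[[0,0,0],[0,0,0],[0,0,0],[0,0,0]],"jaw":[13,13,13,13]}'; python3 st.py
python3 -m inch '{"translation":[[0,0,-0.01],[0,0,-0.02],[0,0,-0.02]],"rot":[[0,0,0],[0,0,0],[0,0,0]],"jaw":[13,13,13]}'; python3 st.py
```

```text
time: 20.0
ee_pos: [0.5859, -0.1883, 0.1181]
eef_rot: [0.669, 0.744, -0.001, -0.0]
ft_force: [0.4, -0.8, 0.4]
width: 0.0176
  YAW 6.09 F [ 0.4 -0.8  0.4] T [-0.037  0.049  0.019] j7tau 0.026 t 20.0 w 0.0176
time: 20.3
ee_pos: [0.5859, -0.1883, 0.116]
eef_rot: [0.669, 0.744, -0.001, -0.0]
ft_force: [0.5, 0.0, -0.3]
width: 0.0172
  YAW 6.09 F [ 0.5  0.  -0.3] T [-0.096  0.113 -0.007] j7tau 0.011 t 20.3 w 0.0172
```

Below the rim with no force, so it's going over. I'll continue to the seat.

```bash

python3 -m inch '{"translation":[[0,0,-0.015],[0,0,-0.03],[0,0,-0.045],[0,0,-0.055],[0,0,-0.055]],"rot":[[0,0,0],[0,0,0],[0,0,0],[0,0,0],[0,0,0]],"jaw":[13,13,13,13,13]}'; python3 st.py
python3 -m inch '{"translation":[[0,0,-0.01],[0,0,-0.015],[0,0,-0.015]],"rot":[[0,0,0],[0,0,0],[0,0,0]],"jaw":[13,13,13]}'; python3 st.py
```

```text
time: 20.8
ee_pos: [0.5858, -0.1882, 0.1104]
eef_rot: [0.669, 0.744, -0.001, -0.0]
ft_force: [-0.3, -0.3, -1.0]
width: 0.0173
  YAW 6.1 F [-0.3 -0.3 -1. ] T [-0.103  0.078  0.042] j7tau 0.012 t 20.8 w 0.0173
time: 21.1
ee_pos: [0.5858, -0.1883, 0.1089]
eef_rot: [0.669, 0.744, -0.001, -0.0]
ft_force: [-1.6, 1.5, 0.5]
width: 0.0175
  YAW 6.09 F [-1.6  1.5  0.5] T [-0.019  0.205  0.   ] j7tau 0.004 t 21.1 w 0.0175
```

```bash

python3 -m inch '{"translation":[[0,0,-0.003],[0,0,-0.003],[0,0,-0.003],[0,0,-0.003],[0,0,-0.003]],"rot":[[0,0,0],[0,0,0],[0,0,0],[0,0,0],[0,0,0]],"jaw":[20,30,45,45,45]}'; python3 st.py
python3 -m inch '{"translation":[[0,0,0.1],[0,0,0.4],[0,0,0.8],[0,0,1],[0,0,1]],"rot":[[0,0,0],[0,0,0],[0,0,0],[0,0,0],[0,0,0]],"jaw":[45,45,45,45,45]}'; python3 st.py
python3 -m inch '{"translation":[[0,-0.4,0.1],[0,-0.8,0.1],[0,-1,0.1],[0,-1,0.1]],"rot":[[0,0,0],[0,0,0],[0,0,0],[0,0,0]],"jaw":[45,45,45,45]}' >/dev/null
python3 -m inch '{"translation":[[0,-0.4,0.1],[0,-0.8,0.1],[0,-1,0.1],[0,-1,0.1]],"rot":[[0,0,0],[0,0,0],[0,0,0],[0,0,0]],"jaw":[45,45,45,45]}'
python3 - <<'E'
from h import *
c,t=eyes.camera("scene"),eyes.camera("top")
cv2.imwrite("pics/c10.png",np.hstack([crop(t,150,165,65,65,6),crop(c,145,210,65,65,6)]))
for n,i in(("top",t),("scene",c)):
    m=cv2.inRange(cv2.cvtColor(i,cv2.COLOR_BGR2HSV),(5,150,100),(16,255,255)); nn,_,st,ce=cv2.connectedComponentsWithStats(m)
    for q in range(1,nn):
        if st[q,4]>100 and 150<ce[q][0]<210: print(n,st[q],ce[q].round(1),plane(n,ce[q],.094).round(4))
E
```

```text
time: 21.6
ee_pos: [0.5858, -0.1883, 0.1086]
eef_rot: [0.669, 0.744, -0.001, -0.0]
ft_force: [0.1, -0.1, 0.1]
width: 0.0418
  YAW 6.09 F [ 0.1 -0.1  0.1] T [-0.067  0.096  0.029] j7tau 0.0 t 21.6 w 0.0418
time: 22.1
ee_pos: [0.5868, -0.1893, 0.2124]
eef_rot: [0.669, 0.744, 0.0, 0.002]
ft_force: [-0.1, -0.9, -0.2]
width: 0.0451
  YAW 6.08 F [-0.1 -0.9 -0.2] T [-0.141  0.047 -0.016] j7tau -0.233 t 22.1 w 0.0451
time: 22.9
ee_pos: [0.5835, -0.3955, 0.2318]
eef_rot: [0.672, 0.74, -0.001, 0.002]
ft_force: [-0.3, 0.2, -0.6]
width: 0.0449
```

View pics/c10.png

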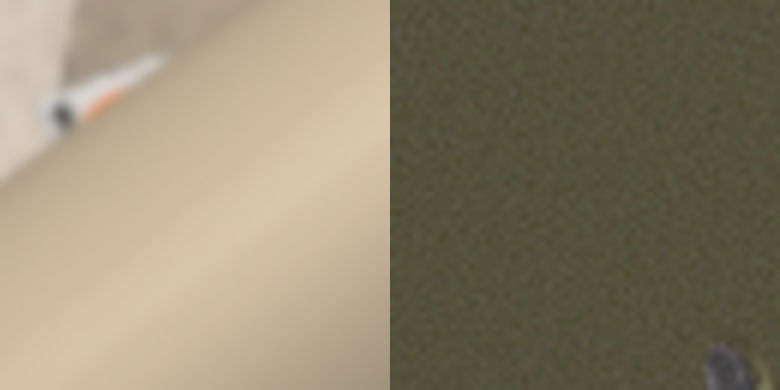

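The arm is in the way in both views and my picture viewing budget is used up. I'll move to the earlier unobstructed pose, near (0.537, -0.433, 0.172), and check numerically.

```bash

python3 -m inch '{"translation":[[-0.2,-0.2,-0.2],[-0.47,-0.37,-0.6],[-0.47,-0.37,-0.6],[-0.47,-0.37,-0.6]],"rot":[[0,0,0.14],[0,0,0.28],[0,0,0.42],[0,0,0.56]],"jaw":[45,45,45,45]}' 
python3 -m inch '{"translation":[[0,0,0],[0,0,0],[0,0,0],[0,0,0],[0,0,0],[0,0,0],[0,0,0]],"rot":[[0,0,0.14],[0,0,0.28],[0,0,0.42],[0,0,0.56],[0,0,0.7],[0,0,0.84],[0,0,0.84]],"jaw":[45,45,45,45,45,45,45]}' 
cat > chk.py <<'E'
from h import *
th=np.linspace(0,2*np.pi,60)
for n in("top","scene"):
    i=eyes.camera(n)
    m=cv2.inRange(cv2.cvtColor(i,cv2.COLOR_BGR2HSV),(4,130,80),(17,255,255)); nn,_,st,ce=cv2.connectedComponentsWithStats(m)
    for q in range(1,nn):
        if st[q,4]>60: print(n,st[q],ce[q].round(1),plane(n,ce[q],.094).round(4))
    hull=lambda zs:[np.vstack([[proj(n,np.array([.5852+.027*np.cos(a),-.1885+.027*np.sin(a),z])) for a in th] for z in zs])]
    P=hull((.082,.095))[0].astype(np.float32); h=cv2.convexHull(P); M=cv2.moments(h); print(n,"expected",P.min(0),np.ptp(P,0),"ctr",M['m10']/M['m00'],M['m01']/M['m00'],"area",M['m00'])
E
python3 chk.py; python3 st.py
```

```text
time: 23.4
ee_pos: [0.5381, -0.4271, 0.1704]
eef_rot: [0.424, 0.905, 0.001, 0.0]
ft_force: [-0.5, -0.3, -0.6]
width: 0.0448
time: 24.1
ee_pos: [0.5393, -0.425, 0.1706]
eef_rot: [-0.004, 1.0, 0.002, 0.0]
ft_force: [-0.3, -0.2, -0.1]
width: 0.0452
top [152  72  25  19 361] [164.   80.8] [ 0.832  -0.1684  0.094 ]
top [390  82  38  56 489] [406.2 108.6] [ 0.7607 -0.7037  0.094 ]
top [342 130  45  18 456] [364.  138.5] [ 0.6949 -0.6069  0.094 ]
top [162 180  25  25 501] [173.9 191.6] [ 0.5848 -0.1895  0.094 ]
top [219 193  21  21 280] [227.9 201.8] [ 0.5605 -0.3058  0.094 ]
top [171 240  17  15 126] [177.8 246. ] [ 0.4678 -0.1975  0.094 ]
top expected [160.8198  178.97792] [25.822449 25.298508] ctr 173.7246795825202 191.65565707839804 area 510.1268891952932
scene expected [159.4809  222.36351] [30.416565 28.53624 ] ctr 174.75371364464417 236.60074286850718 area 686.7986374114407
  YAW 90.04 F [ 0.7  0.6 -0.7] T [0.017 0.003 0.111] j7tau 0.414 t 24.2 w 0.0443
```

In the top view the cap's centroid is (173.9, 191.6), against (173.7, 191.7) predicted for a seated cap. Its outline is 25x25 px, as expected. The robot is clear of everything, so I'm handing in.

```bash
python3 -c "
from bench import r
print(r.close_job())"
```

```text
the job is handed in; nothing more can be done
None
```

I turned the aperture ring to its end stop and put the orange cap on the lens. I handed the job in at about 24 s of the 64 s allowed; no verdict is reported.

- **Ring:** I gripped it at 22 N per finger and turned it clockwise about 56° until the torque rose from about 0.05 N m at the stop. I held it at roughly 0.45–0.52 N m for 0.6 s (needed 0.36, limit 0.62), then eased off most of the twist and let go. A top picture afterwards showed the red dot moved clockwise by about 55°.
- **Cap:** I took the one farthest to the robot's right and squared it up with two grips about 84° apart. It went over the front collar with no noticeable force, down to a tool height of 0.1086 m (about 0.109 m expected when seated).
- **Last check:** In the top view the cap is centred within about 0.2 px (under 1 mm) of where a seated cap should appear, with the right outline. The fingers read near-zero force after release, and the arm is clear.

**Not confirmed:**
- The arm blocked the scene view at the end, so I have no side view that the cap is level. That rests on the seating height, the top view and the lack of force.
- Collar contact and cell twist could not be read directly; they are inferred from the wrist force and torque.
- I did not re-measure the jar, tape and plug, but the arm never went near them.
- The two cameras disagreed by about 4 mm, and the scene fit wanted a 1.4 mm shift where the grip-based axis wanted none. I used 0.8 mm.

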